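# Turn the sample carousel and fetch the blue-capped vial

## Robot

A 6-joint arm with a two-finger parallel gripper is mounted at the origin on a cart in front of the work surface, level with it; the furniture and walls round the work are solid. World frame = base frame: x ahead of the robot, y to its left, z up, the work surface at z = 0. Lengths are in m, angles in rad, forces in N, time in s.
With the tool pointing down it reaches from about 0.35 to 0.925 m from the base axis. Payload 6.4 kg.
Tool frame: the origin (TCP) lies at the very end of the fingers, on their centre line; the grasp point (between the pads) lies 19 mm behind it; z points along the fingers, y is the line along which they close (so a half turn about z gives the same grasp; the last joint's range is limited). The gripper opens to 85 mm and grips with 20 to 120 N. Pads are 22 mm wide; open, the fingers measure 114 mm over their backs; the gripper's body (76 mm by 85 mm) begins 54 mm behind the grasp point. The pads swing forward as they close: fully open they stand 13 mm farther back than shut.
Start: joints at [-1.411, 0.245, 1.558, -0, 1.339, -0.174], TCP at [0.213, -0.614, 0.231] pointing down, gripper open.
Joint ranges: [-3.13, 3.13], [-1.02, 2.26], [0.13, 2.54], [-0.95, 4.09], [0.21, 2.88], [-2.74, 2.74]. Speed limits (rad/s): [2.57, 2.57, 3.14, 3.14, 3.14, 3.14].

## Interface

Orientations are given as a unit quaternion [x, y, z, w].
In Python, from cell import manip gives the robot as it stands. The module is installed in compiled form; this text tells all that it offers.
- The arm moves only by the tool step_arm, never from a script. Its argument "series" is a list of rows, each a list of 4 numbers: the shift along the tool's x, y, z in mm, then the turn about the tool's z in degrees. In form: [[x, y, z, yaw], ...]. A call has exactly 5 rows; each row shifts and turns the commanded pose from where the row before left it, along the tool's axes as they then stand; what a row does not reach is not made up. A row lasts 1/10 s, in which the tool goes at most 50 mm and 8.59 degrees, less where a joint would pass 70% of its speed; a pose out of reach is approached as far as the arm can. A call is refused whole if a number of a shift passes 50 or a number of a turn 8.59, either way. A call with a gripper value outside its range is refused whole. "jaw" is the closure, from 0 (fully open) to 1 (shut), set as the call begins (left out, the last holds). The fingers move at their own pace and stop on an object; the grip force is fixed at half the most. Time passes only in rows, so rows that do not move let the fingers close, or fill a call up. It gives the time, the measured TCP pose, the force, the opening and the grip force at its end, in the units of the state.
- manip.read_state(): the state, without advancing time (a new reading comes with each control period).
- manip.snapshot(name): name is "scene" or "top" or "wrist"; returns (picture, depth): 400x640x3 uint8, blue, green, red; 400x640 float32, m along the optical axis (not along the pixel's ray), 0 where there is no reading.
- manip.camera_model(name): a dict with "intrinsics" (3x3 intrinsics, pixels), "k1" (the pictures are not rectified: a ray, as slopes to the right and down, at radius r is drawn at 1 + k1 r^2 times it, then the intrinsics apply), "cam_to_world" (4x4, takes a point from camera to world coordinates). Camera axes: x right, y down, z forward; pixel columns grow to the right and rows downward; lengths in m; the calibration is good to about 2 mm. A picture is of the moment at which its call begins: read the wrist's pose just before it. camera_model takes no time and is no camera call; for the wrist camera it gives the pose at the moment of the call.
- manip.sign_off(): hands the job in; it is judged then, once.
The state is a dict: "time_s": time; "joint_pos": joint angles; "qvel": joint speeds; "joint_torque": joint torques, N m; "tool_pos": TCP position; "eef_rot": TCP orientation; "wrist_force": force on the tool from outside, world axes, zero at the start; "wrist_torque": the same for the moment, N m; "grip_width": finger opening in m; "grasp_force": force on a finger pad.
Only numpy, scipy, OpenCV 4.12 (cv2) and the standard library are available. Lean on these libraries where they do the work, as an engineer would, in place of code of your own. Each camera call takes 0.05 s, during which the arm holds its last target. There are 200 camera calls.

## Task

Turn the sample carousel by the orange wing handle on its hub, not by pushing the drum or the vials, until the compartment with the blue-capped vial stands in the middle of the window of the clear guard, and let it come to rest there. Then lift that vial out through the window and set it down, not dropped, standing upright and released in the aluminium tray. Leave the other vials standing in their compartments and the other things on the bench where they are.

Things in the scene. Friction and masses are not known exactly. Their poses are not given: they have to be found in the camera images.
- vial_blue: The wanted vial: clear glass with a blue screw cap, body 31 mm across and 56 mm high, 63 mm high with the cap (cap 18 mm across); about 30 g. Origin at the centre of its underside, z up along it. At the start it stands in one of the three compartments farthest from the window, under the guard. It may be gripped round the glass body, from 25 mm above its underside upwards.
- stand: The carousel's fixed stand: grey foot 248 mm across, three steel pillars 9 mm thick at its rim, and a flat clear guard plate (top 108 mm above the bench, 4 mm thick, from 22 to 124 mm off the axis, screw heads 3 mm proud over the pillars) missing a sector, the window, 54 degrees either side of this body's -x axis. Origin: on the carousel's axis, on the bench. Its place and facing differ from run to run.
- window (a point): Point at the middle of the guard's window, on the floor of the compartments (30 mm above the bench), 78 mm from the carousel's axis along the stand's -x; fixed to the stand, same axes. The window is open above and at the rim; pillars stand at its two edges, 118 mm from the axis. It faces the robot, give or take 0.3 rad.
- carousel (a joint): Angle of the white drum (106 mm radius), rad: 0 at the start of a run, growing anticlockwise seen from above. It turns without end both ways, needs about 0.1 N m and stays where it is left.
- drum: The drum itself: a white disc, origin at the middle of its underside 20 mm above the bench on the carousel's axis. It carries six compartments 60 degrees apart, 78 mm from the axis: grey collars 41 mm outside, 36 mm inside, 16 mm high, floor 30 mm above the bench. Five hold vials, one is empty. Vials stand loose in them with 2 to 5 mm of play: jerks can tip them.
- wing_grip (a point): Middle of the orange wing handle on the axis, 128 mm above the bench, above the guard: a bar 56 mm long (this point's x), 12 mm thick (y), 26 mm high (115 to 141 mm above the bench), gripped from above across its thickness. It turns without end.
- hub (a point): Fixed point on the carousel's axis at 110 mm above the bench, where the handle drives the drum through a slot with lost motion: the handle swings freely 0.25 rad either way from its middle on the drum, so up to 0.5 rad of turning moves nothing; once that play is taken up the drum follows one to one. How the handle lies in its play at the start is not known.
- tray: Fixed shallow square aluminium tray, 110 x 110 mm outside, walls 4 mm thick and 16 mm high; its floor is 4 mm above the bench. Origin at the centre of its underside, x and y along its sides.
- vial_brown_a: Bystander: brown vial with a white cap, 27 mm across, 57 mm high, in a compartment; origin at the centre of its underside, z up.
- vial_brown_b: Bystander: another brown vial with a white cap, the same size, in a compartment; origin at the centre of its underside, z up.
- vial_brown_c: Bystander: another brown vial with a white cap, the same size, in a compartment; origin at the centre of its underside, z up.
- vial_brown_d: Bystander: another brown vial with a white cap, the same size, in a compartment; origin at the centre of its underside, z up.
- beaker: Bystander: empty glass beaker, 51 mm across, 62 mm high, standing on the bench to the left of the tray; origin at the centre of its underside.
- wash_bottle: Bystander: wash bottle with a bent spout, 58 x 65 mm, 188 mm high, at the far left; origin at the centre of its underside.
- tape_roll: Bystander: roll of tape lying flat, 100 mm across, 25 mm high, to the right of the carousel; origin at the centre of its underside.
- petri_dish: Bystander: glass dish, 64 mm across, 15 mm high, at the right; origin at the centre of its underside.

How it is judged:
On the way, in this order (a step that is already met when the one before it is completed fails the run):
1. the blue-capped vial, still in its compartment, stands within 20 mm of the middle of the window and the drum is at rest (horizontal distance between vial_blue and window below 0.02 m and height (world z) of vial_blue below 0.036 m and velocity of joint carousel between -0.05 and 0.05 rad/s), for 0.2 s.
2. the blue-capped vial is lifted clear of its compartment through the window (height (world z) of vial_blue above 0.06 m and contact force between vial_blue and drum below 0.05 N), for 0.1 s.
At the end, for the whole second after the job is handed in: The blue-capped vial stands upright (within 0.12 rad) and still on the floor of the tray, inside its walls; the four other vials stand upright (within 0.15 rad) in their compartments, with their undersides within 6 mm of the compartments' floor (x of vial_blue in the frame of tray between -0.048 and 0.048 m and y of vial_blue in the frame of tray between -0.048 and 0.048 m and height (world z) of vial_blue below 0.012 m and angle between vial_blue's own z axis and vertical below 0.12 rad and linear speed of vial_blue below 0.02 m/s and angle between each of vial_brown_a, vial_brown_c, vial_brown_b, vial_brown_d's own z axis and vertical below 0.15 rad and height (world z) of vial_brown_a between 0.026 and 0.036 m and height (world z) of vial_brown_c between 0.026 and 0.036 m and height (world z) of vial_brown_b between 0.026 and 0.036 m and height (world z) of vial_brown_d between 0.026 and 0.036 m); the robot touches nothing.
It fails at once if the drum is turned by the fingers pushing on it or on a vial (over 1 N while it turns faster than 0.2 rad/s) ((velocity of joint carousel above 0.2 rad/s or velocity of joint carousel below -0.2 rad/s) and (contact force between the fingers and drum above 1 N or contact force between the fingers and vial_brown_a above 1 N or contact force between the fingers and vial_brown_c above 1 N or contact force between the fingers and vial_brown_b above 1 N or contact force between the fingers and vial_brown_d above 1 N or (contact force between the fingers and vial_blue above 1 N and height (world z) of vial_blue below 0.036 m))).
It fails at once if the blue-capped vial is dropped (falls faster than 0.5 m/s out of the fingers) (linear speed of vial_blue above 0.5 m/s and contact force between the fingers and vial_blue below 0.05 N).
It fails at once if another vial is tipped over or taken out of its compartment (angle between any of vial_brown_a, vial_brown_c, vial_brown_b, vial_brown_d's own z axis and vertical above 0.6 rad or height (world z) of any of vial_brown_a, vial_brown_c, vial_brown_b, vial_brown_d above 0.048 m).
It fails at once if the beaker, the wash bottle, the tape roll or the dish is moved by more than 30 mm (distance of any of beaker, wash_bottle, tape_roll, petri_dish from where it was at the start of the episode above 0.03 m).
It also fails if it takes over 72 s, if anything falls off the work surface, if the arm or the gripper's body presses on something with over 40 N, if the wrist force passes 120 N, or if a joint passes its speed limit or range.

## Working session

There is one attempt and no reset: what is moved stays moved. The work goes in short steps, Python scripts to look and compute and a tool call to move; the robot and the scene stay as the last step left them, time stands still between calls to the robot, and variables do not carry over. Pictures are saved under pics/ and viewed, at most 11 in all, crops included, and the job is handed in when it is done.

Besides the shell and the picture viewer there is one more tool, called after ">>>" by a JSON object that holds its "name" and its "arguments", one argument or row to a line. step_arm: Moves the arm, as the interface text tells. Its arguments: {"type":"object","properties":{"series":{"type":"array"},"jaw":{"type":"number"}},"required":["series"]}

```bash
mkdir -p pics
cat > h.py <<'E'
import numpy as np, cv2
from cell import manip
def ray(m,u,v):
    K=np.array(m["intrinsics"],float); d=np.array([m["k1"],0,0,0,0],float)
    # undistort by iteration: draw = (1+k1 r^2)*ray
    p=np.array([(u-K[0,2])/K[0,0],(v-K[1,2])/K[1,1]]);q=p.copy()
    for _ in range(20): q=p/(1+m["k1"]*(q@q))
    T=np.array(m["cam_to_world"]); return T[:3,3],T[:3,:3]@np.array([q[0],q[1],1])
def plane(m,u,v,z):
    o,d=ray(m,u,v); return o+d*(z-o[2])/d[2]
def dep(m,u,v,D):
    o,d=ray(m,u,v); return o+d*D
def proj(m,P):
    T=np.array(m["cam_to_world"]);c=T[:3,:3].T@(np.array(P)-T[:3,3]);q=c[:2]/c[2]
    q=q*(1+m["k1"]*(q@q));K=np.array(m["intrinsics"]);return K[0,0]*q[0]+K[0,2],K[1,1]*q[1]+K[1,2]
def snap(n,f=None):
    m=manip.camera_model(n);p,d=manip.snapshot(n)
    if f: cv2.imwrite("pics/"+f,p)
    np.savez("pics/last_"+n,p=p,d=d); return m,p,d
E
python3 - <<'E'
from h import *
for n in("top","scene"):
    m,p,d=snap(n,n+"0.png");print(n,m)
s=manip.read_state();print(s)
E
```

```text
top {'intrinsics': array([[514.87679696,   0.        , 315.81475564],
       [  0.        , 514.87679696, 196.68510585],
       [  0.        ,   0.        ,   1.        ]]), 'k1': -0.03314373520543345, 'cam_to_world': array([[ 0.0225347 , -0.98884152,  0.14725702,  0.30137735],
       [-0.99967372, -0.02405924, -0.0085798 ,  0.14893883],
       [ 0.01202696, -0.14701563, -0.98906105,  1.85486217],
       [ 0.        ,  0.        ,  0.        ,  1.        ]])}
scene {'intrinsics': array([[376.65920505,   0.        , 323.35952798],
       [  0.        , 376.65920505, 203.79905266],
       [  0.        ,   0.        ,   1.        ]]), 'k1': 0.021695299483452595, 'cam_to_world': array([[-0.74784094, -0.38656395,  0.53972422, -0.12557414],
       [-0.6638495 ,  0.42791017, -0.61334878,  0.88203122],
       [ 0.00614504, -0.81698299, -0.57662903,  0.80539714],
       [ 0.        ,  0.        ,  0.        ,  1.        ]])}
{'time_s': 0.1, 'joint_pos': array([-1.41109048e+00,  2.45726089e-01,  1.55890773e+00, -2.08165597e-06,
        1.33870358e+00, -1.74104612e-01]), 'qvel': array([-7.51598231e-05, -1.98475424e-03, -3.29502690e-03,  4.49831803e-04,
       -1.10608205e-04, -1.98618997e-03]), 'joint_torque': array([ 9.58878045e-04, -4.30671394e+01, -3.27128470e+01, -8.24405060e-05,
        2.80698696e-03, -1.16292333e-05]), 'tool_pos': array([ 0.21288992, -0.61361104,  0.23029373]), 'eef_rot': array([ 9.86103212e-01,  1.66131560e-01,  5.26780250e-06, -8.72357066e-04]), 'wrist_force': array([-0.08456775,  0.19929631,  0.28005831]), 'wrist_torque': array([ 0.00020523, -0.03535347,  0.01602017]), 'grasp_force': 0.0, 'grip_width': 0.08536518027908559}
```

View pics/top0.png

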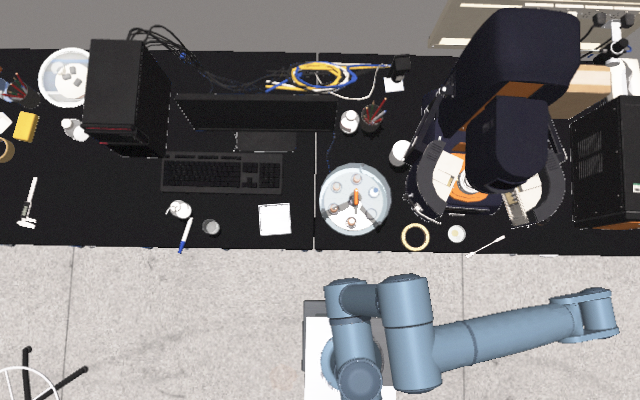

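View pics/scene0.png

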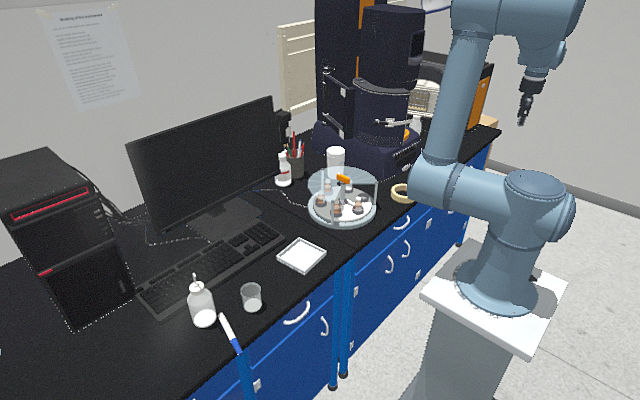

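Top view: the carousel is at about (355,200) with the orange handle at (355,200), the tray at (274,219), the beaker at (210,227) and the tape roll at (415,237). Next I measure these and enlarge the carousel.

Run:
```python
from h import *
m=manip.camera_model("top");z=np.load("pics/last_top.npz");p=z["p"];d=z["d"]
hsv=cv2.cvtColor(p,cv2.COLOR_BGR2HSV)
c=p[155:245,310:400];cv2.imwrite("pics/crop_top.png",cv2.resize(c,(720,720),interpolation=cv2.INTER_CUBIC)[:600] if 0 else cv2.resize(c,(600,600),interpolation=cv2.INTER_CUBIC))
def comps(mask,roi,zh,name):
    x0,x1,y0,y1=roi;M=np.zeros_like(mask);M[y0:y1,x0:x1]=mask[y0:y1,x0:x1]
    n,l,s,ce=cv2.connectedComponentsWithStats(M)
    for i in range(1,n):
        if s[i,4]>=4: print(name,s[i],ce[i],plane(m,*ce[i],zh).round(4))
R=(310,400,155,245)
comps(cv2.inRange(hsv,(3,120,100),(22,255,255)),R,.141,"orange")
comps(cv2.inRange(hsv,(95,50,80),(130,255,255)),R,.093,"blue")
T=cv2.inRange(hsv,(0,0,120),(180,60,255));M=np.zeros_like(T);M[195:245,250:300]=T[195:245,250:300]
cn=max(cv2.findContours(M,0,2)[0],key=cv2.contourArea);r=cv2.minAreaRect(cn);print(r,[plane(m,*q,.016).round(4) for q in cv2.boxPoints(r)],plane(m,*r[0],.016))
C=np.zeros_like(T);B=cv2.inRange(hsv,(0,0,70),(180,255,255));C[155:245,312:398]=B[155:245,312:398]
C=cv2.morphologyEx(C,cv2.MORPH_OPEN,np.ones((5,5)))
cn=max(cv2.findContours(C,0,2)[0],key=cv2.contourArea);print(cv2.minEnclosingCircle(cn),cv2.fitEllipse(cn))
print(d[200,355],dep(m,355,200,d[200,355]))
```

```text
orange [354 191   4  14  54] [355.46296296 197.74074074] [5.562e-01 5.000e-04 1.410e-01]
blue [374 188   4   4  13] [375.38461538 189.61538462] [ 0.5935 -0.0726  0.093 ]
((274.2792053222656, 218.90863037109375), (31.206207275390625, 31.633689880371094), 85.91438293457031) [array([0.5417, 0.3426, 0.016 ]), array([0.5527, 0.2293, 0.016 ]), array([0.4407, 0.218 , 0.016 ]), array([0.4299, 0.3303, 0.016 ])] [0.49099899 0.2800618  0.016     ]
((354.4325866699219, 199.05056762695312), 37.24464416503906) ((354.4596252441406, 198.8346405029297), (71.59085845947266, 73.61595153808594), 33.661556243896484)
1.7296612 [0.54803528 0.0022105  0.14406765]
```

View pics/crop_top.png

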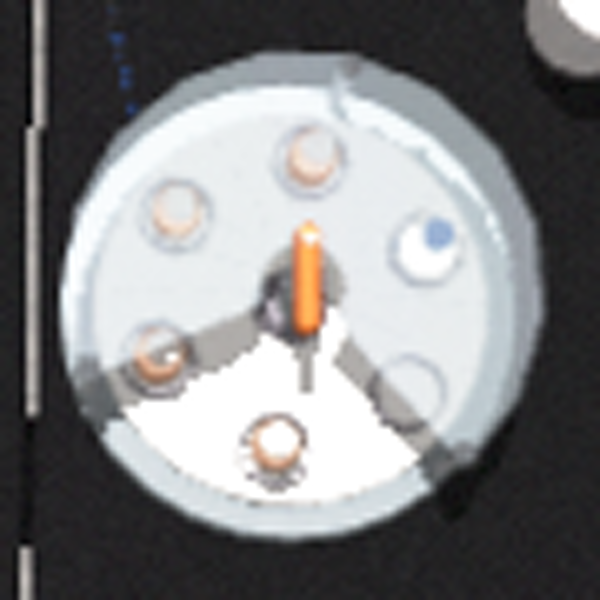

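The crop shows the blue cap at (438,232), right of far, under the guard. The empty compartment is at (408,395) and the window opens toward the robot, with pillars at (95,390) and (455,465). I'll move in for a wrist look, turning the tool so joint 6 has room for a clockwise turn.

>>> {"name": "step_arm", "arguments": {
  "series": [
    [25,-34,-8,0],
    [25,-34,-8,0],
    [25,-34,-8,0],
    [25,-34,-8,0],
    [25,-34,-8,0]
  ]
}}

```text
time_s: 0.6
tool_pos: [0.2755, -0.4107, 0.271]
eef_rot: [0.986, 0.166, -0.0, -0.0]
wrist_force: [1.0, -0.9, 1.2]
grip_width: 0.0855
grasp_force: 0.0
```

>>> {"name": "step_arm", "arguments": {
  "series": [
    [25,-34,-8,0],
    [25,-34,-8,0],
    [25,-34,-8,0],
    [25,-34,-8,0],
    [25,-34,-8,0]
  ]
}}

```text
time_s: 1.1
tool_pos: [0.3377, -0.2092, 0.3112]
eef_rot: [0.986, 0.166, 0.0, -0.0]
wrist_force: [0.5, 0.1, 1.0]
grip_width: 0.0852
grasp_force: 0.0
```

>>> {"name": "step_arm", "arguments": {
  "series": [
    [25,-34,-8,0],
    [25,-34,-8,0],
    [25,-34,-8,0],
    [25,-34,-8,0],
    [25,-34,-8,0]
  ]
}}

```text
time_s: 1.6
tool_pos: [0.4001, -0.0076, 0.3514]
eef_rot: [0.986, 0.166, 0.0, 0.0]
wrist_force: [1.4, -1.1, -0.2]
grip_width: 0.0852
grasp_force: 0.0
```

>>> {"name": "step_arm", "arguments": {
  "series": [
    [0,0,0,-8],
    [0,0,0,-8],
    [0,0,0,-8],
    [0,0,0,-8],
    [0,0,0,-8]
  ]
}}

```text
time_s: 2.1
tool_pos: [0.3999, -0.0092, 0.3508]
eef_rot: [0.868, 0.496, -0.0, -0.0]
wrist_force: [-0.7, -0.3, -0.8]
grip_width: 0.0856
grasp_force: 0.0
```

>>> {"name": "step_arm", "arguments": {
  "series": [
    [0,0,0,-8],
    [0,0,0,-8],
    [0,0,0,-8],
    [0,0,0,-8],
    [0,0,0,-8]
  ]
}}

```text
time_s: 2.6
tool_pos: [0.3999, -0.0093, 0.3508]
eef_rot: [0.646, 0.763, -0.0, -0.0]
wrist_force: [0.4, -0.7, -0.2]
grip_width: 0.0856
grasp_force: 0.0
```

>>> {"name": "step_arm", "arguments": {
  "series": [
    [0,0,0,-8],
    [0,0,0,-8],
    [0,0,0,-8],
    [0,0,0,-8],
    [0,0,0,-8]
  ]
}}

```text
time_s: 3.1
tool_pos: [0.3999, -0.0093, 0.3508]
eef_rot: [0.346, 0.938, 0.0, -0.0]
wrist_force: [0.3, 0.3, -0.0]
grip_width: 0.0856
grasp_force: 0.0
```

>>> {"name": "step_arm", "arguments": {
  "series": [
    [0,0,0,-8],
    [0,0,0,-8],
    [0,0,0,-8],
    [0,0,0,-8],
    [0,0,0,-8]
  ]
}}

```text
time_s: 3.6
tool_pos: [0.3999, -0.0093, 0.3508]
eef_rot: [0.005, 1.0, 0.0, -0.0]
wrist_force: [-0.2, 0.0, -0.6]
grip_width: 0.0857
grasp_force: 0.0
```

Run:
```python
from h import *
s=manip.read_state();print(s["time_s"],s["tool_pos"],s["eef_rot"],s["joint_pos"])
m,p,d=snap("wrist","w1.png");print(m)
```

```text
3.6 [ 0.39994553 -0.00934935  0.35083251] [ 4.75818236e-03  9.99988595e-01  1.32103432e-04 -3.91150917e-04] [-3.08700992e-01 -4.61211702e-01  1.99376509e+00  1.79794831e-05
  1.60986478e+00 -1.86998022e+00]
{'intrinsics': array([[319.51799851,   0.        , 322.07023913],
       [  0.        , 319.51799851, 202.57015223],
       [  0.        ,   0.        ,   1.        ]]), 'k1': -0.04118582468361229, 'cam_to_world': array([[ 7.72090162e-03,  9.59960641e-01,  2.80028492e-01,
         3.28289005e-01],
       [ 9.99970180e-01, -7.36633591e-03, -2.31861707e-03,
        -7.76555711e-03],
       [-1.62997191e-04,  2.80038043e-01, -9.59988889e-01,
         4.94289139e-01],
       [ 0.00000000e+00,  0.00000000e+00,  0.00000000e+00,
         1.00000000e+00]])}
```

View pics/w1.png

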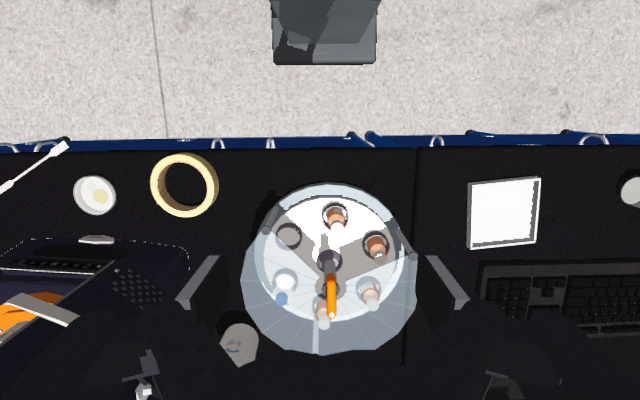

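The wrist view shows the carousel at about (330,265), the handle at (331,295), the blue cap at (282,298), the empty compartment at (288,236) with the window edge passing it, and the tray at (504,212). Next come the numbers from depth and colour.

```bash
cat > meas.py <<'E'
from h import *
def cloud(m,d):
    K=np.array(m["intrinsics"]);v,u=np.mgrid[0:400,0:640]
    pts=np.stack([u.ravel(),v.ravel()],1).astype(float);q0=(pts-K[:2,2])/K[0,0];q=q0.copy()
    for _ in range(20): q=q0/(1+m["k1"]*(q**2).sum(1,keepdims=True))
    T=np.array(m["cam_to_world"]);c=np.c_[q,np.ones(len(q))]*d.reshape(-1,1)
    return (c@T[:3,:3].T+T[:3,3]).reshape(400,640,3)
def circ(P):
    A=np.c_[2*P,np.ones(len(P))];s=np.linalg.lstsq(A,(P**2).sum(1),rcond=None)[0];return s[:2],np.sqrt(s[2]+s[:2]@s[:2])
E
python3 - <<'E'
from meas import *
m=manip.camera_model("wrist");z=np.load("pics/last_wrist.npz");p=z["p"];d=z["d"]
X=cloud(m,d);hsv=cv2.cvtColor(p,cv2.COLOR_BGR2HSV)
roi=np.zeros((400,640),bool);roi[180:360,235:420]=1
h=np.histogram(X[roi][:,2],bins=np.arange(-.005,.16,.005));print(list(zip(h[1].round(3),h[0])))
o=(cv2.inRange(hsv,(3,120,90),(22,255,255))>0)&roi
print("orange",o.sum(),np.percentile(X[o],[5,50,95],axis=0).round(4))
t=o&(X[...,2]>.135)
P=X[t][:,:2]; (c,s,a)=cv2.minAreaRect(P.astype(np.float32)*1000);print("handle top",t.sum(),c,s,a,X[t][:,2].mean(),P.mean(0))
b=(cv2.inRange(hsv,(95,70,80),(130,255,255))>0)&roi
print("blue",b.sum(),np.median(X[b],axis=0),np.argwhere(b).mean(0))
for lo,hi in((.100,.1095),(.11,.113),(.012,.022),(.026,.034),(.04,.05),(.08,.095)):
    g=roi&(X[...,2]>lo)&(X[...,2]<hi);print(lo,g.sum(), X[g].min(0) if g.any() else'',X[g].max(0) if g.any() else '')
big=cv2.resize(p[175:365,230:425],None,fx=3.1,fy=3.1,interpolation=cv2.INTER_CUBIC);cv2.imwrite("pics/w1c.png",big)
# tray
w=cv2.inRange(hsv,(0,0,90),(180,60,255));w[:, :455]=0;w[:,550:]=0;w[:170]=0;w[255:]=0
cn=max(cv2.findContours(w,0,2)[0],key=cv2.contourArea);r=cv2.minAreaRect(cn);q=cv2.boxPoints(r);print("tray",[plane(m,*k,.016).round(4) for k in q],np.mean([plane(m,*k,.016) for k in q],0))
E
```

```text
[(np.float64(-0.005), np.int64(1493)), (np.float64(0.0), np.int64(5657)), (np.float64(0.005), np.int64(113)), (np.float64(0.01), np.int64(129)), (np.float64(0.015), np.int64(1903)), (np.float64(0.02), np.int64(228)), (np.float64(0.025), np.int64(1001)), (np.float64(0.03), np.int64(4521)), (np.float64(0.035), np.int64(335)), (np.float64(0.04), np.int64(372)), (np.float64(0.045), np.int64(404)), (np.float64(0.05), np.int64(127)), (np.float64(0.055), np.int64(122)), (np.float64(0.06), np.int64(127)), (np.float64(0.065), np.int64(217)), (np.float64(0.07), np.int64(215)), (np.float64(0.075), np.int64(107)), (np.float64(0.08), np.int64(100)), (np.float64(0.085), np.int64(298)), (np.float64(0.09), np.int64(27)), (np.float64(0.095), np.int64(30)), (np.float64(0.1), np.int64(44)), (np.float64(0.105), np.int64(12648)), (np.float64(0.11), np.int64(1113)), (np.float64(0.115), np.int64(83)), (np.float64(0.12), np.int64(18)), (np.float64(0.125), np.int64(15)), (np.float64(0.13), np.int64(19)), (np.float64(0.135), np.int64(92)), (np.float64(0.14), np.int64(248)), (np.float64(0.145), np.int64(0)), (
[... 330 characters left out ...]
] [300.52419355 279.55645161]
0.1 10763 [ 0.47075115 -0.12120616  0.10017744] [0.67556992 0.12198925 0.10949998]
0.11 1097 [ 0.47053566 -0.11891216  0.11000022] [0.67215574 0.11694562 0.11299719]
0.012 2141 [ 0.43651665 -0.1647687   0.01201921] [0.73320116 0.12309552 0.02190706]
0.026 5414 [ 0.45499594 -0.16180671  0.02613977] [0.73440981 0.11211785 0.03399567]
0.04 776 [ 0.46263983 -0.15773881  0.0400324 ] [0.73587182 0.11313306 0.04997424]
0.08 425 [ 0.4716134  -0.14761409  0.08008952] [0.70826609 0.1132642  0.09462316]
tray [array([0.4263, 0.2141, 0.016 ]), array([0.4263, 0.3299, 0.016 ]), array([0.5499, 0.3537, 0.016 ]), array([0.5484, 0.2293, 0.016 ])] [0.48768693 0.28175344 0.016     ]
```

View pics/w1c.png

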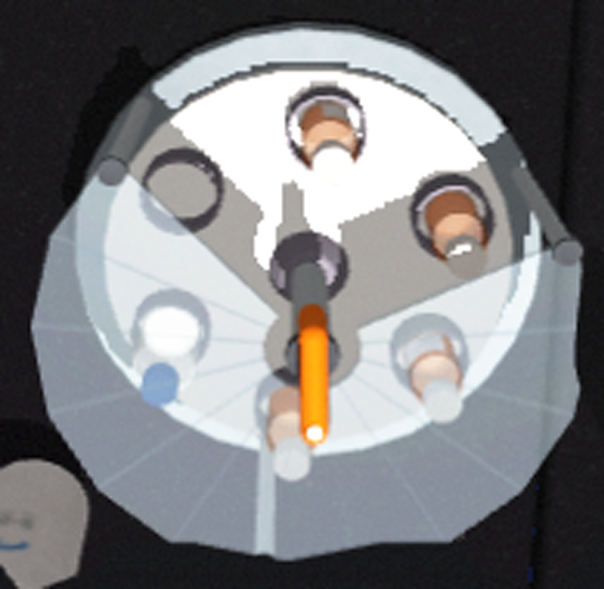

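The crop shows the window edges' pillar tops at (112,170) and (568,248), the handle bar from (312,325) to (315,435), and the blue cap at (160,383). The guard reads as solid in depth, so I can fit it.

Run:
```python
from meas import *
m=manip.camera_model("wrist");z=np.load("pics/last_wrist.npz");p=z["p"];d=z["d"]
X=cloud(m,d);hsv=cv2.cvtColor(p,cv2.COLOR_BGR2HSV)
roi=np.zeros((400,640),bool);roi[180:360,235:420]=1
pil=[plane(m,230+a/3.1,175+b/3.1,.111)[:2] for a,b in((112,170),(568,248))];print("pillars",pil,"dist",np.linalg.norm(pil[0]-pil[1]),"exp",2*.118*np.sin(np.radians(54)))
g=roi&(X[...,2]>.104)&(X[...,2]<.112);P=X[g][:,:2].astype(np.float32)
hull=cv2.convexHull(P)[:,0];c0=np.array([.553,.0]);
rr=np.linalg.norm(hull-c0,axis=1);out=hull[rr>.115];c,r=circ(out);print("guard circle",c,r,len(out))
q=P-c;a=np.degrees(np.arctan2(q[:,1],q[:,0]))%360;R=np.linalg.norm(q,axis=1);s=(R>.05)&(R<.11);a=np.sort(a[s]);gaps=np.diff(a);i=gaps.argmax();print("window edges deg",a[i],a[i+1],"mid",(a[i]+a[i+1])/2)
for k in pil: print("pil",np.linalg.norm(k-c),np.degrees(np.arctan2(*(k-c)[::-1])))
o=(cv2.inRange(hsv,(3,120,90),(22,255,255))>0)&roi&(X[...,2]>.136)&(X[...,2]<.15)&(X[...,0]<.62)
H=X[o][:,:2].astype(np.float32)*1000;print("handle",o.sum(),cv2.minAreaRect(H),X[o][:,2].mean(),X[o].min(0),X[o].max(0))
o2=(cv2.inRange(hsv,(3,120,90),(22,255,255))>0);o2[:275]=0;o2[325:]=0;o2[:,:320]=0;o2[:,345:]=0
v,u=np.nonzero(o2);Q=np.array([plane(m,a,b,.141)[:2] for a,b in zip(u,v)]);print("hand plane",cv2.minAreaRect((Q*1000).astype(np.float32)))
b=plane(m,279.6,300.5,.093)[:2]-c;print("blue",np.linalg.norm(b),np.degrees(np.arctan2(b[1],b[0])))
for n,pt in(("emptycollar",(182,190)),("bl collar",(170,325)),("br win",(325,120)),("r",(455,212))):
    e=plane(m,230+pt[0]/3.1,175+pt[1]/3.1,.046)[:2]-c;print(n,np.linalg.norm(e),np.degrees(np.arctan2(e[1],e[0])))
t=(X[...,2]>.010)&(X[...,2]<.022);t[:,:455]=0;t[:,550:]=0;t[:170]=0;t[255:]=0
print("tray rim",cv2.minAreaRect((X[t][:,:2]*1000).astype(np.float32)),t.sum())
```

```text
pillars [array([ 0.4762658 , -0.08051369]), array([0.5126306 , 0.11133918])] dist 0.19526884567800254 exp 0.19092801067248757
guard circle [0.55954864 0.00222447] 0.12304862762808791 36
window edges deg 115.13223290846858 222.96082827065695 mid 169.04653058956276
pil 0.11739520686082197 -135.18797293358608
pil 0.11877424940000325 113.26713753090318
handle 306 ((559.6382446289062, 2.2874507904052734), (53.47697830200195, 10.321348190307617), 0.3321945369243622) 0.14064668646790943 [ 0.53289206 -0.00279499  0.13622019] [0.58638401 0.00757756 0.1435455 ]
hand plane ((555.8850708007812, 1.6105141639709473), (62.53727340698242, 11.428974151611328), 0.4572628140449524)
blue 0.07984339596027037 -65.68865891431139
emptycollar 0.07777232666729925 -127.80575139746604
bl collar 0.07489431485830979 -69.48331601920442
br win 0.0836394799110388 174.56992901250064
r 0.0803132447523327 116.19817015524487
tray rim ((488.400390625, 282.47064208984375), (111.36626434326172, 111.26883697509766), 6.210651397705078) 964
```

Axis is (0.5596, 0.0023), confirmed by both the handle and the guard circle. The window middle is at 169° and the blue vial at −66°, so the drum turns about −125°. The handle yaw is 0, so I go down onto it.

>>> {"name": "step_arm", "arguments": {
  "series": [
    [-32,2.6,20,0],
    [-32,2.6,20,0],
    [-32,2.6,20,0],
    [-32,2.6,20,0],
    [-32,2.6,20,0]
  ]
}}

```text
time_s: 4.15
tool_pos: [0.5614, 0.0014, 0.2499]
eef_rot: [0.009, 1.0, 0.0, -0.0]
wrist_force: [-0.3, 0.7, 0.4]
grip_width: 0.0851
grasp_force: 0.0
```

>>> {"name": "step_arm", "arguments": {
  "series": [
    [0,0,25,0],
    [0,0,22,0],
    [0,0,18,0],
    [0,0,15,0],
    [0,0,0,0]
  ]
}}

```text
time_s: 4.65
tool_pos: [0.5587, 0.0014, 0.1686]
eef_rot: [0.008, 1.0, 0.0, -0.002]
wrist_force: [0.6, -0.6, -0.7]
grip_width: 0.0855
grasp_force: 0.0
```

Run:
```python
from meas import *
s=manip.read_state();print(s["time_s"],s["tool_pos"],s["eef_rot"],s["joint_pos"])
m,p,d=snap("wrist","w2.png")
hsv=cv2.cvtColor(p,cv2.COLOR_BGR2HSV);X=cloud(m,d)
o=(cv2.inRange(hsv,(3,120,90),(22,255,255))>0)&(X[...,2]>.134)&(X[...,2]<.15)&(abs(X[...,0]-.56)<.06)&(abs(X[...,1])<.05)
print(o.sum(),cv2.minAreaRect((X[o][:,:2]*1000).astype(np.float32)))
```

```text
4.65 [0.55869545 0.00143408 0.16861469] [ 8.27789634e-03  9.99962582e-01  4.82195643e-04 -2.46535996e-03] [-2.00365846e-01  1.01708577e-01  1.84088991e+00  5.71669168e-06
  1.20401831e+00 -1.75460820e+00]
1601 ((559.80712890625, 1.3719162940979004), (54.80835723876953, 11.614851951599121), 0.906404972076416)
```

>>> {"name": "step_arm", "arguments": {
  "series": [
    [-1,0.4,14,-1.3],
    [0,0,14,0],
    [0,0,12,0],
    [0,0,8,0],
    [0,0,3,0]
  ]
}}

```text
time_s: 5.2
tool_pos: [0.5606, 0.0016, 0.1187]
eef_rot: [-0.004, 1.0, 0.0, -0.001]
wrist_force: [-0.7, -0.9, 0.1]
grip_width: 0.0854
grasp_force: 0.0
```

>>> {"name": "step_arm", "arguments": {
  "series": [
    [0,0,0,0],
    [0,0,0,0],
    [0,0,0,0],
    [0,0,0,0],
    [0,0,0,0]
  ],
  "jaw": 1
}}

```text
time_s: 5.7
tool_pos: [0.5616, 0.0011, 0.1208]
eef_rot: [-0.004, 1.0, -0.001, 0.0]
wrist_force: [-1.7, -17.8, 7.5]
grip_width: 0.0121
grasp_force: 10.6
```

>>> {"name": "step_arm", "arguments": {
  "series": [
    [0,0,0,0],
    [0,0,0,0],
    [0,0,0,0],
    [0,0,0,0],
    [0,0,0,0]
  ]
}}

```text
time_s: 6.2
tool_pos: [0.5616, 0.0005, 0.121]
eef_rot: [-0.004, 1.0, -0.001, 0.0]
wrist_force: [-2.2, -4.7, 2.9]
grip_width: 0.0102
grasp_force: 61.2
```

>>> {"name": "step_arm", "arguments": {
  "series": [
    [0,0,0,1],
    [0,0,0,2],
    [0,0,0,2],
    [0,0,0,2],
    [0,0,0,2]
  ]
}}

```text
time_s: 6.7
tool_pos: [0.5616, 0.0005, 0.121]
eef_rot: [0.075, 0.997, -0.001, 0.0]
wrist_force: [-1.7, -4.5, 2.6]
grip_width: 0.0107
grasp_force: 61.2
```

>>> {"name": "step_arm", "arguments": {
  "series": [
    [0,0,0,2],
    [0,0,0,2],
    [0,0,0,2],
    [0,0,0,2],
    [0,0,0,2]
  ]
}}

```text
time_s: 7.2
tool_pos: [0.5616, 0.0004, 0.121]
eef_rot: [0.162, 0.987, -0.001, 0.0]
wrist_force: [-2.1, -5.8, 2.8]
grip_width: 0.0107
grasp_force: 61.2
```

>>> {"name": "step_arm", "arguments": {
  "series": [
    [0,0,0,2],
    [0,0,0,2],
    [0,0,0,2],
    [0,0,0,2],
    [0,0,0,2]
  ]
}}

```text
time_s: 7.7
tool_pos: [0.5616, 0.0004, 0.1209]
eef_rot: [0.247, 0.969, -0.001, 0.0]
wrist_force: [-2.2, -5.2, 3.9]
grip_width: 0.0109
grasp_force: 61.2
```

>>> {"name": "step_arm", "arguments": {
  "series": [
    [0,0,0,2.5],
    [0,0,0,3],
    [0,0,0,3],
    [0,0,0,3],
    [0,0,0,3]
  ]
}}

```text
time_s: 8.2
tool_pos: [0.5616, 0.0003, 0.121]
eef_rot: [0.368, 0.93, -0.001, 0.001]
wrist_force: [-1.6, -6.3, 2.7]
grip_width: 0.0107
grasp_force: 61.3
```

>>> {"name": "step_arm", "arguments": {
  "series": [
    [0,0,0,3],
    [0,0,0,3],
    [0,0,0,3],
    [0,0,0,3],
    [0,0,0,3]
  ]
}}

```text
time_s: 8.7
tool_pos: [0.5615, 0.0002, 0.1209]
eef_rot: [0.486, 0.874, -0.001, 0.001]
wrist_force: [-1.9, -6.7, 3.1]
grip_width: 0.0105
grasp_force: 61.3
```

>>> {"name": "step_arm", "arguments": {
  "series": [
    [0,0,0,3],
    [0,0,0,3],
    [0,0,0,3],
    [0,0,0,3],
    [0,0,0,3]
  ]
}}

```text
time_s: 9.2
tool_pos: [0.5614, 0.0001, 0.1209]
eef_rot: [0.596, 0.803, -0.001, 0.001]
wrist_force: [-3.5, -6.2, 3.4]
grip_width: 0.0108
grasp_force: 61.3
```

>>> {"name": "step_arm", "arguments": {
  "series": [
    [0,0,0,3],
    [0,0,0,3],
    [0,0,0,3],
    [0,0,0,3],
    [0,0,0,3]
  ]
}}

```text
time_s: 9.7
tool_pos: [0.5614, 0.0001, 0.121]
eef_rot: [0.696, 0.718, -0.001, 0.001]
wrist_force: [-4.1, -6.5, 3.7]
grip_width: 0.0104
grasp_force: 61.4
```

>>> {"name": "step_arm", "arguments": {
  "series": [
    [0,0,0,2.5],
    [0,0,0,2],
    [0,0,0,1.5],
    [0,0,0,1],
    [0,0,0,0]
  ]
}}

```text
time_s: 10.2
tool_pos: [0.5613, 0.0001, 0.1209]
eef_rot: [0.738, 0.675, -0.001, 0.001]
wrist_force: [-4.5, -6.3, 3.0]
grip_width: 0.0107
grasp_force: 61.4
```

Run:
```python
from meas import *
s=manip.read_state();print(s["time_s"],s["tool_pos"],s["eef_rot"],s["joint_pos"],s["wrist_force"],s["wrist_torque"])
m,p,d=snap("wrist","w3.png")
hsv=cv2.cvtColor(p,cv2.COLOR_BGR2HSV)
b=(cv2.inRange(hsv,(95,70,80),(130,255,255)))
n,l,st,ce=cv2.connectedComponentsWithStats(b)
c=np.array([.5597,.002])
for i in range(1,n):
    if st[i,4]>15:
        q=plane(m,*ce[i],.093)[:2]-c;print(st[i],ce[i],np.linalg.norm(q),np.degrees(np.arctan2(q[1],q[0])))
```

```text
10.2 [5.61304277e-01 8.17528484e-05 1.20926684e-01] [ 0.73772312  0.67510177 -0.00116916  0.00091442] [-0.20045771  0.16760776  1.86413679 -0.00331269  1.10974786 -0.11039506] [-4.48407443 -6.34913564  2.99829093] [-1.06138401  0.47528526 -0.04017355]
```

View pics/w3.png

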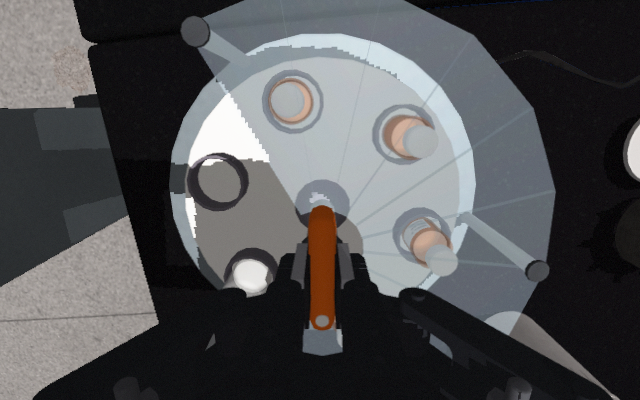

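The blue vial's collar is at (250,270), half hidden by the gripper. The empty collar is at (218,182) and the others are at (293,101), (403,134). I take the drum angle from the collars.

Run:
```python
from meas import *
m=manip.camera_model("wrist");c=np.array([.5597,.002])
for pt in((218,182),(293,101),(403,134),(422,233)):
    q=plane(m,*pt,.046)[:2]-c;print(pt,np.linalg.norm(q),np.degrees(np.arctan2(q[1],q[0])))
```

```text
(218, 182) 0.07473976822450705 158.4676449785373
(293, 101) 0.07750009549387679 98.16221582326968
(403, 134) 0.07789631224815874 39.26811173730201
(422, 233) 0.0768766586962903 -17.816820424933145
```

>>> {"name": "step_arm", "arguments": {
  "series": [
    [0,0,0,1],
    [0,0,0,2],
    [0,0,0,3],
    [0,0,0,3],
    [0,0,0,3]
  ]
}}

```text
time_s: 10.75
tool_pos: [0.5612, 0.0, 0.1209]
eef_rot: [0.805, 0.594, -0.001, 0.001]
wrist_force: [-3.8, -6.1, 3.8]
grip_width: 0.0103
grasp_force: 61.4
```

>>> {"name": "step_arm", "arguments": {
  "series": [
    [0,0,0,3],
    [0,0,0,3],
    [0,0,0,3],
    [0,0,0,3],
    [0,0,0,3]
  ]
}}

```text
time_s: 11.25
tool_pos: [0.5612, 0.0001, 0.1209]
eef_rot: [0.875, 0.484, -0.001, 0.001]
wrist_force: [-3.3, -7.2, 4.6]
grip_width: 0.0107
grasp_force: 61.5
```

>>> {"name": "step_arm", "arguments": {
  "series": [
    [0,0,0,3],
    [0,0,0,3],
    [0,0,0,3],
    [0,0,0,3],
    [0,0,0,3]
  ]
}}

```text
time_s: 11.75
tool_pos: [0.5611, 0.0001, 0.121]
eef_rot: [0.931, 0.365, -0.001, 0.001]
wrist_force: [-4.4, -5.1, 5.4]
grip_width: 0.0105
grasp_force: 61.5
```

>>> {"name": "step_arm", "arguments": {
  "series": [
    [0,0,0,3],
    [0,0,0,2.5],
    [0,0,0,1.5],
    [0,0,0,1],
    [0,0,0,0]
  ]
}}

```text
time_s: 12.25
tool_pos: [0.561, 0.0002, 0.1209]
eef_rot: [0.954, 0.3, -0.001, 0.001]
wrist_force: [-4.3, -5.7, 5.0]
grip_width: 0.0108
grasp_force: 61.5
```

Run:
```python
from meas import *
s=manip.read_state();print(s["time_s"],s["tool_pos"],s["eef_rot"],s["joint_pos"])
m,p,d=snap("wrist","w4.png");m2,p2,d2=snap("top","t4.png")
for mm,pp in((m,p),(m2,p2)):
  b=cv2.inRange(cv2.cvtColor(pp,cv2.COLOR_BGR2HSV),(95,70,80),(130,255,255))
  n,l,st,ce=cv2.connectedComponentsWithStats(b);c=np.array([.5597,.002])
  for i in range(1,n):
    q=plane(mm,*ce[i],.093)[:2]-c
    if np.linalg.norm(q)<.13 and st[i,4]>4: print(st[i],ce[i],np.linalg.norm(q),np.degrees(np.arctan2(q[1],q[0])))
```

```text
12.25 [5.61026422e-01 1.63849462e-04 1.20949887e-01] [ 0.9538898   0.30015289 -0.0010648   0.00116279] [-0.20036624  0.16743412  1.86428772 -0.00342173  1.11061112  0.76224422]
```

View pics/w4.png

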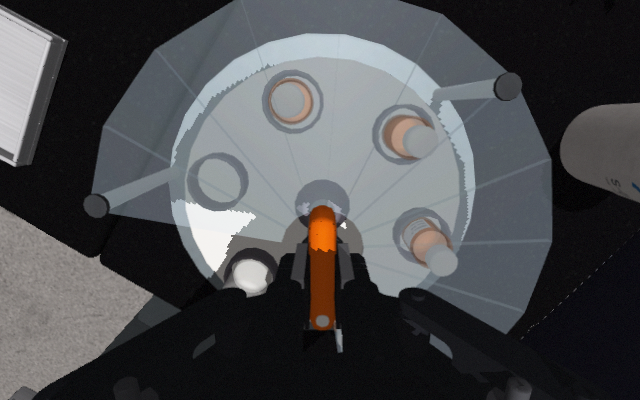

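The tool and drum turned together, so the blue vial should now be at the window's middle. I release the handle, rise, swing the tool round so the camera is on the robot side, and check.

>>> {"name": "step_arm", "arguments": {
  "series": [
    [0,0,0,0],
    [0,0,0,0],
    [0,0,0,0],
    [0,0,0,0],
    [0,0,0,0]
  ],
  "jaw": 0
}}

```text
time_s: 12.85
tool_pos: [0.5614, 0.0017, 0.1202]
eef_rot: [0.954, 0.3, 0.0, -0.0]
wrist_force: [-0.1, -0.2, -0.4]
grip_width: 0.0817
grasp_force: 0.0
```

>>> {"name": "step_arm", "arguments": {
  "series": [
    [0,0,-5,0],
    [0,0,-15,0],
    [0,0,-35,0],
    [0,0,-45,0],
    [0,0,-45,0]
  ]
}}

```text
time_s: 13.35
tool_pos: [0.5611, 0.0016, 0.268]
eef_rot: [0.954, 0.3, 0.0, 0.0]
wrist_force: [1.8, 0.2, -0.3]
grip_width: 0.086
grasp_force: 0.0
```

>>> {"name": "step_arm", "arguments": {
  "series": [
    [0,0,0,-8.4],
    [0,0,0,-8.4],
    [0,0,0,-8.4],
    [0,0,0,-8.4],
    [0,0,0,-8.4]
  ]
}}

```text
time_s: 13.85
tool_pos: [0.5616, 0.0015, 0.2669]
eef_rot: [0.781, 0.624, 0.001, 0.001]
wrist_force: [1.9, -0.9, 0.0]
grip_width: 0.0854
grasp_force: 0.0
```

>>> {"name": "step_arm", "arguments": {
  "series": [
    [0,0,0,-8.4],
    [0,0,0,-8.4],
    [0,0,0,-8.4],
    [0,0,0,-8.4],
    [0,0,0,-8.4]
  ]
}}

```text
time_s: 14.35
tool_pos: [0.5616, 0.0015, 0.2669]
eef_rot: [0.505, 0.863, 0.0, 0.001]
wrist_force: [0.2, -0.5, -0.5]
grip_width: 0.0853
grasp_force: 0.0
```

>>> {"name": "step_arm", "arguments": {
  "series": [
    [0,0,0,-8.4],
    [0,0,0,-8.4],
    [0,0,0,-8.4],
    [0,0,0,-8.4],
    [0,0,0,-8.4]
  ]
}}

```text
time_s: 14.85
tool_pos: [0.5616, 0.0015, 0.2669]
eef_rot: [0.163, 0.987, -0.0, 0.001]
wrist_force: [0.3, -0.0, -0.6]
grip_width: 0.0853
grasp_force: 0.0
```

>>> {"name": "step_arm", "arguments": {
  "series": [
    [25,0,0,-8],
    [25,0,0,0],
    [25,0,0,0],
    [25,0,0,0],
    [0,0,0,0]
  ]
}}

```text
time_s: 15.35
tool_pos: [0.4626, 0.0247, 0.2665]
eef_rot: [0.096, 0.995, -0.0, 0.001]
wrist_force: [0.0, -0.9, 0.7]
grip_width: 0.0851
grasp_force: 0.0
```

Run:
```python
from meas import *
s=manip.read_state();print(s["time_s"],s["tool_pos"],s["eef_rot"],s["joint_pos"])
m,p,d=snap("wrist","w5.png");m2,p2,d2=snap("top","t5.png");X=cloud(m,d)
for mm,pp in((m,p),(m2,p2)):
  b=cv2.inRange(cv2.cvtColor(pp,cv2.COLOR_BGR2HSV),(95,70,80),(130,255,255))
  n,l,st,ce=cv2.connectedComponentsWithStats(b);c=np.array([.5597,.002])
  for i in range(1,n):
    q=plane(mm,*ce[i],.093)[:2]-c
    if np.linalg.norm(q)<.13 and st[i,4]>4:
      print(st[i],ce[i],q+c,np.linalg.norm(q),np.degrees(np.arctan2(q[1],q[0])))
      if mm is m:
        Y=X[l==i];t=Y[Y[:,2]>Y[:,2].max()-.004];print("depth",t.mean(0),t.min(0),t.max(0),len(t))
```

```text
15.35 [0.46261778 0.02469734 0.26654599] [ 9.62204525e-02  9.95359693e-01 -1.38347124e-05  8.40633873e-04] [-1.92250351e-01 -2.42492081e-01  1.98109668e+00  1.35351314e-04
  1.40131186e+00 -1.57033023e+00]
[308 195  18  18 238] [316.23109244 203.36554622] [0.48318741 0.01545553] 0.07768672688494957 170.02592951288685
depth [0.39193067 0.03931991 0.40980833] [0.39193067 0.03931991 0.40980833] [0.39193067 0.03931991 0.40980833] 1
```

View pics/w5.png

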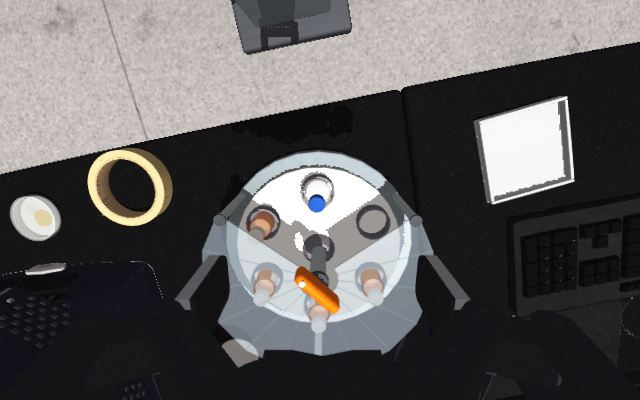

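The view confirms it: the blue cap at (316,203) is in the middle of the window at 170°, 78 mm from the axis, and the neighbouring brown vials are standing. I go down tangentially astride it.

>>> {"name": "step_arm", "arguments": {
  "series": [
    [-11,-2.5,15,0],
    [-11.6,-2.5,25,0],
    [0,0,35,0],
    [0,0,35,0],
    [0,0,20,0]
  ]
}}

```text
time_s: 15.95
tool_pos: [0.4849, 0.0148, 0.1328]
eef_rot: [0.097, 0.995, 0.0, -0.002]
wrist_force: [-0.8, 0.4, 0.2]
grip_width: 0.0855
grasp_force: 0.0
```

Run:
```python
from meas import *
s=manip.read_state();print(s["time_s"],s["tool_pos"],s["eef_rot"],s["wrist_force"])
m,p,d=snap("wrist","w6.png")
b=cv2.inRange(cv2.cvtColor(p,cv2.COLOR_BGR2HSV),(95,70,60),(130,255,255))
n,l,st,ce=cv2.connectedComponentsWithStats(b);
for i in range(1,n):
    if st[i,4]>60:print(st[i],ce[i],plane(m,*ce[i],.091))
print(proj(m,[.484,.0155,.093]))
```

```text
15.95 [0.48490448 0.01477036 0.13277999] [ 9.66666594e-02  9.95315438e-01  1.78706306e-04 -1.64422653e-03] [-0.78091758  0.36376277  0.2044707 ]
[308 212  28  31 698] [321.33237822 227.37965616] [0.48309992 0.01555734 0.091     ]
(np.float64(321.51338815326915), np.float64(229.89859753830902))
```

>>> {"name": "step_arm", "arguments": {
  "series": [
    [0.5,0.5,20,0],
    [0.5,0,20,0],
    [0,0,18,0],
    [0,0,12,0],
    [0,0,5,0]
  ]
}}

```text
time_s: 16.5
tool_pos: [0.4848, 0.0154, 0.0598]
eef_rot: [0.097, 0.995, 0.0, -0.0]
wrist_force: [0.5, -0.1, 0.6]
grip_width: 0.0854
grasp_force: 0.0
```

>>> {"name": "step_arm", "arguments": {
  "series": [
    [0,0,0,0],
    [0,0,0,0],
    [0,0,0,0],
    [0,0,0,0],
    [0,0,0,0]
  ],
  "jaw": 1
}}

```text
time_s: 17.0
tool_pos: [0.4853, 0.0154, 0.0614]
eef_rot: [0.096, 0.995, -0.0, 0.001]
wrist_force: [0.1, -0.0, 5.5]
grip_width: 0.0276
grasp_force: 59.1
```

>>> {"name": "step_arm", "arguments": {
  "series": [
    [0,0,0,0],
    [0,0,0,0],
    [0,0,0,0],
    [0,0,0,0],
    [0,0,0,0]
  ]
}}

```text
time_s: 17.5
tool_pos: [0.4853, 0.0154, 0.0614]
eef_rot: [0.096, 0.995, -0.0, 0.001]
wrist_force: [-0.9, -0.4, 5.8]
grip_width: 0.0274
grasp_force: 59.1
```

>>> {"name": "step_arm", "arguments": {
  "series": [
    [0,0,-5,0],
    [0,0,-8,0],
    [0,0,-12,0],
    [0,0,-15,0],
    [0,0,-20,0]
  ]
}}

```text
time_s: 18.0
tool_pos: [0.4839, 0.0156, 0.121]
eef_rot: [0.097, 0.995, 0.0, -0.001]
wrist_force: [0.3, 0.4, -0.4]
grip_width: 0.0279
grasp_force: 59.3
```

>>> {"name": "step_arm", "arguments": {
  "series": [
    [0,0,-20,0],
    [0,0,-20,0],
    [0,0,-15,0],
    [0,0,-8,0],
    [0,0,0,0]
  ]
}}

```text
time_s: 18.5
tool_pos: [0.4852, 0.0154, 0.1849]
eef_rot: [0.096, 0.995, -0.0, 0.002]
wrist_force: [-0.4, 0.6, -0.8]
grip_width: 0.028
grasp_force: 59.3
```

Run:
```python
from meas import *
s=manip.read_state();print(s["time_s"],s["tool_pos"],s["eef_rot"],s["wrist_force"],s["grip_width"],s["grasp_force"])
m,p,d=snap("wrist","w7.png");snap("scene","s7.png")
cv2.imwrite("pics/w7s.png",np.hstack([p[100:400,170:490],cv2.resize(np.load("pics/last_scene.npz")["p"][130:250,270:398],(320,300))]))
hsv=cv2.cvtColor(p,cv2.COLOR_BGR2HSV)
x=cloud(m,d)
w=cv2.inRange(hsv,(0,0,90),(180,60,255))
print(proj(m,[.488,.282,.004]),proj(m,[.484,.0155,.1]))
R=np.array(m["cam_to_world"])
```

```text
18.5 [0.48521925 0.01540137 0.18494193] [ 9.64851820e-02  9.95333263e-01 -1.37820326e-04  1.51207847e-03] [-0.40737122  0.63892316 -0.77854806] 0.02798192656246609 59.26958616269985
(np.float64(577.2010024395615), np.float64(135.61471205860283)) (np.float64(320.71624195609496), np.float64(207.21519077604668))
```

View pics/w7s.png

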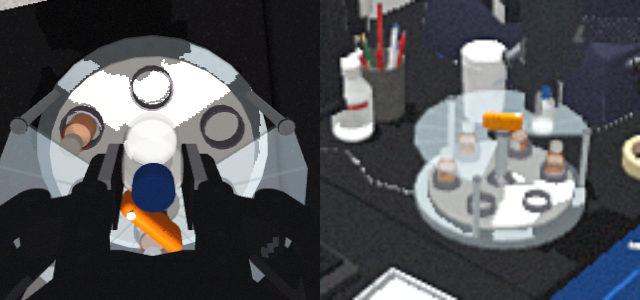

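The vial is held and hangs upright below the jaws, with the cap at (153,187) and its compartment empty at (152,88). The handle and brown vials are undisturbed. Next I carry it over the tray.

>>> {"name": "step_arm", "arguments": {
  "series": [
    [2,10,0,0],
    [4,22,0,0],
    [5.5,30,0,0],
    [5.5,30,0,0],
    [7,39.2,0,0]
  ]
}}

```text
time_s: 19.1
tool_pos: [0.4854, 0.1501, 0.1823]
eef_rot: [0.097, 0.995, -0.0, -0.001]
wrist_force: [1.2, 0.2, -0.1]
grip_width: 0.0276
grasp_force: 59.3
```

>>> {"name": "step_arm", "arguments": {
  "series": [
    [7,39,0,0],
    [5.5,30,0,0],
    [5.5,30,0,0],
    [4,22,0,0],
    [2.1,10,0,0]
  ]
}}

```text
time_s: 19.6
tool_pos: [0.4865, 0.2841, 0.1821]
eef_rot: [0.095, 0.995, -0.0, -0.001]
wrist_force: [-0.0, -0.0, -0.1]
grip_width: 0.0277
grasp_force: 59.3
```

>>> {"name": "step_arm", "arguments": {
  "series": [
    [0,0,15,0],
    [0,0,25,0],
    [0,0,25,0],
    [0,0,20,0],
    [0,0,10,0]
  ]
}}

```text
time_s: 20.1
tool_pos: [0.4856, 0.2803, 0.0847]
eef_rot: [0.097, 0.995, -0.001, -0.002]
wrist_force: [-0.6, 0.1, -0.5]
grip_width: 0.0275
grasp_force: 59.3
```

Run:
```python
from meas import *
s=manip.read_state();print(s["time_s"],s["tool_pos"],s["eef_rot"],s["wrist_force"],s["grip_width"],s["grasp_force"])
m,p,d=snap("wrist","w8.png");X=cloud(m,d);t=s["tool_pos"]
cv2.imwrite("pics/w8c.png",cv2.resize(p[80:400,120:520],None,fx=1.8,fy=1.8))
b=cv2.inRange(cv2.cvtColor(p,cv2.COLOR_BGR2HSV),(95,70,40),(130,255,255))
n,l,st,ce=cv2.connectedComponentsWithStats(b)
for i in range(1,n):
    if st[i,4]>200:print(st[i],ce[i],plane(m,*ce[i],t[2]+.03),X[l==i].mean(0),X[l==i].max(0))
print(proj(m,[t[0],t[1],t[2]+.0316]),proj(m,[t[0],t[1],t[2]-.0314]))
r=(X[...,2]>.012)&(X[...,2]<.022)&(abs(X[...,0]-.488)<.08)&(abs(X[...,1]-.282)<.08)
print(cv2.minAreaRect((X[r][:,:2]*1000).astype(np.float32)),r.sum())
```

```text
20.1 [0.48563404 0.28033157 0.08474831] [ 0.09712014  0.99526881 -0.00126801 -0.00246479] [-0.57746571  0.1232132  -0.47041106] 0.027473529989030056 59.28217908251099
[ 301  263   45   50 1789] [323.06484069 287.91335942] [0.48309807 0.28226525 0.11474831] [0.48309601 0.28230116 0.11483148] [0.57142269 0.29535562 0.22847242]
(np.float64(319.5298747070649), np.float64(296.32323693781433)) (np.float64(320.69920801533226), np.float64(236.7598879722447))
((490.243896484375, 282.5936584472656), (110.44745635986328, 110.11593627929688), 5.84409761428833) 2901
```

View pics/w8c.png

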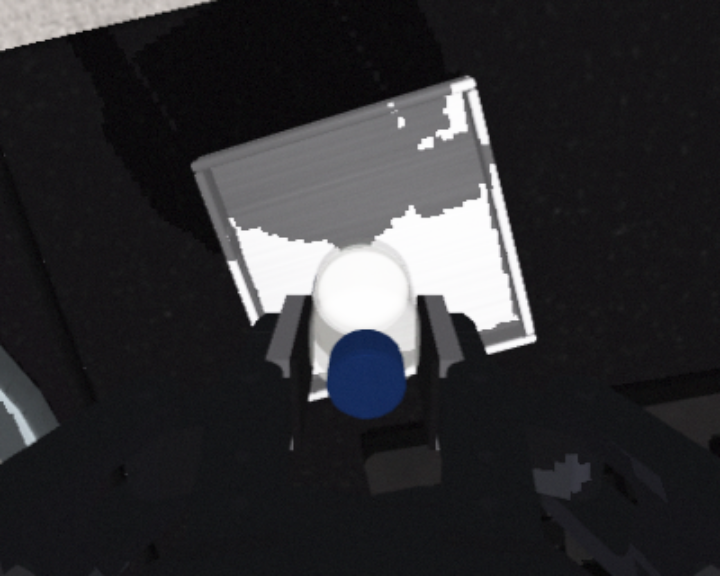

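The vial hangs upright over the tray, cap at (365,373) and underside at about (362,290), well inside the walls. I lower it gently.

>>> {"name": "step_arm", "arguments": {
  "series": [
    [0,0,8,0],
    [0,0,12,0],
    [0,0,12,0],
    [0,0,7,0],
    [0,0,3,0]
  ]
}}

```text
time_s: 20.65
tool_pos: [0.4871, 0.2819, 0.0452]
eef_rot: [0.096, 0.995, -0.0, -0.001]
wrist_force: [-0.6, -0.9, -0.2]
grip_width: 0.0278
grasp_force: 59.3
```

>>> {"name": "step_arm", "arguments": {
  "series": [
    [0,0,1,0],
    [0,0,1,0],
    [0,0,0.5,0],
    [0,0,0.5,0],
    [0,0,0,0]
  ]
}}

```text
time_s: 21.15
tool_pos: [0.4877, 0.2821, 0.0435]
eef_rot: [0.096, 0.995, 0.0, 0.0]
wrist_force: [0.4, 0.3, 0.1]
grip_width: 0.0279
grasp_force: 59.3
```

>>> {"name": "step_arm", "arguments": {
  "series": [
    [0,0,1.5,0],
    [0,0,1.5,0],
    [0,0,1,0],
    [0,0,1,0],
    [0,0,0,0]
  ]
}}

```text
time_s: 21.65
tool_pos: [0.4875, 0.282, 0.0381]
eef_rot: [0.096, 0.995, -0.0, -0.0]
wrist_force: [0.1, 0.7, -0.6]
grip_width: 0.0278
grasp_force: 59.3
```

>>> {"name": "step_arm", "arguments": {
  "series": [
    [0,0,0.5,0],
    [0,0,0.5,0],
    [0,0,0.5,0],
    [0,0,0,0],
    [0,0,0,0]
  ]
}}

```text
time_s: 22.15
tool_pos: [0.4876, 0.2821, 0.0368]
eef_rot: [0.096, 0.995, -0.0, -0.0]
wrist_force: [-0.5, 0.3, 0.1]
grip_width: 0.0278
grasp_force: 59.3
```

>>> {"name": "step_arm", "arguments": {
  "series": [
    [0,0,0.5,0],
    [0,0,0.5,0],
    [0,0,0,0],
    [0,0,0,0],
    [0,0,0,0]
  ]
}}

```text
time_s: 22.65
tool_pos: [0.4876, 0.2821, 0.0358]
eef_rot: [0.096, 0.995, -0.0, -0.0]
wrist_force: [-0.0, 1.2, 0.3]
grip_width: 0.0274
grasp_force: 59.3
```

>>> {"name": "step_arm", "arguments": {
  "series": [
    [0,0,0.3,0],
    [0,0,0.3,0],
    [0,0,0,0],
    [0,0,0,0],
    [0,0,0,0]
  ]
}}

```text
time_s: 23.15
tool_pos: [0.4878, 0.2821, 0.0355]
eef_rot: [0.096, 0.995, 0.0, 0.0]
wrist_force: [-1.2, -1.1, 3.5]
grip_width: 0.028
grasp_force: 59.6
```

Contact at 3.5 N, at the expected height. I release and rise straight up.

>>> {"name": "step_arm", "arguments": {
  "series": [
    [0,0,0,0],
    [0,0,0,0],
    [0,0,0,0],
    [0,0,0,0],
    [0,0,0,0]
  ],
  "jaw": 0
}}

```text
time_s: 23.65
tool_pos: [0.4876, 0.2821, 0.0351]
eef_rot: [0.096, 0.995, -0.0, -0.0]
wrist_force: [0.2, -0.6, 1.1]
grip_width: 0.0857
grasp_force: 0.0
```

>>> {"name": "step_arm", "arguments": {
  "series": [
    [0,0,-4,0],
    [0,0,-12,0],
    [0,0,-30,0],
    [0,0,-40,0],
    [0,0,-40,0]
  ]
}}

```text
time_s: 24.15
tool_pos: [0.4874, 0.282, 0.1633]
eef_rot: [0.096, 0.995, 0.0, 0.0]
wrist_force: [0.7, 0.4, -0.5]
grip_width: 0.0854
grasp_force: 0.0
```

>>> {"name": "step_arm", "arguments": {
  "series": [
    [0,0,-30,0],
    [0,0,0,0],
    [0,0,0,0],
    [0,0,0,0],
    [0,0,0,0]
  ]
}}

```text
time_s: 24.65
tool_pos: [0.4867, 0.2817, 0.1896]
eef_rot: [0.097, 0.995, -0.001, -0.001]
wrist_force: [1.4, 0.2, -0.5]
grip_width: 0.0849
grasp_force: 0.0
```

Run:
```python
from meas import *
s=manip.read_state();print(s["time_s"],s["tool_pos"],s["wrist_force"])
m,p,d=snap("wrist","w9.png");m2,p2,d2=snap("scene","s9.png")
cv2.imwrite("pics/s9c.png",np.hstack([p[60:360,130:630],cv2.resize(p2[150:290,265:400],(290,300))]))
b=cv2.inRange(cv2.cvtColor(p,cv2.COLOR_BGR2HSV),(95,70,40),(130,255,255))
n,l,st,ce=cv2.connectedComponentsWithStats(b);X=cloud(m,d)
for i in range(1,n):
    if st[i,4]>60:print(st[i],ce[i],plane(m,*ce[i],.066),np.median(X[l==i],axis=0))
```

```text
24.65 [0.48666771 0.2817461  0.18957209] [ 1.37668544  0.21967649 -0.48731589]
[626   0  14  38 294] [634.67687075  22.04421769] [0.39404234 0.55099833 0.066     ] [0.39078651 0.60335043 0.01066686]
[312 185  20  21 343] [321.68804665 195.12536443] [0.48590551 0.28224865 0.066     ] [0.48574084 0.28229831 0.06733263]
```

View pics/s9c.png

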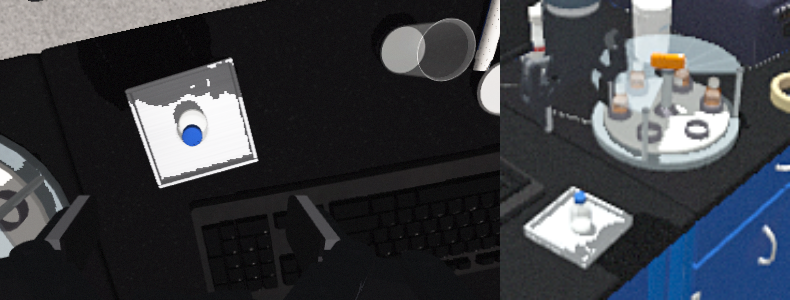

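The vial stands upright in the tray with its cap top at 67 mm, at (0.486, 0.282). The four brown vials stand in the drum, and the jaws are clear of everything.

```bash
python3 -c "
from cell import manip
print(manip.sign_off())"
```

```text
the job is handed in; nothing more can be done
None
```

The job is handed in at about 25 s: I turned the carousel by its handle to the window and set the blue-capped vial upright and released in the tray, with the other vials still standing; the judge's verdict was not shown.

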